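# Load beakers into the purge box, close it and turn its gas back on

### The job

The dry-gas purge box was left open with its gas running. First turn the box's gas cock fully shut; then take the capped bottle out of the box and stand it upright on the worktop, and stand every one of the clean plastic beakers that are about the box upright on the floor of the box. When the box is loaded, lower its lid gently until it is fully closed, without slamming it, and only then turn the cock fully open again.

Things in the scene. Friction and masses are not known exactly. Their poses are not given: they have to be found in the camera images.
- purge_box: white open-topped box, fixed; 150 mm along its x, 190 mm along y, 82 mm high; walls and floor 5 mm (inner floor at z = 5 mm). Origin: centre of its underside, z up. The lid's hinge is on top of its +x side (to the robot's right); its -y end faces the robot and carries the gas pipe (along y, 58 mm up) with the cock. A titrator up to 0.45 m tall stands to its left (x 0.2 to 0.55, y -0.11 to 0.1 m)
- cock (a joint): gas cock handle, turning about a vertical axis, rad: 0 = fully shut, at a hard stop, the handle square across the pipe, pointing to the box's +x side (the robot's right); 1.571 = fully open, at the other hard stop, the handle in line with the pipe, pointing to the box's -y, away from the box. Growing values turn clockwise seen from above. Stays where it is left; stiff, about 0.2 N m
- cock_axis (a point): point on the cock's vertical turning axis at the mid-height of the handle (106 mm above the worktop); fixed to the box at (-30, -155, 106) mm in the box's frame
- cock_tip (a point): end of the blue cock handle, which is a bar 12 mm wide and 12 mm high, level, reaching 80 mm from the axis; under it lies free air from 25 mm out from the axis when it is shut, and from 50 mm out when it is open
- lid (a joint): lid of the purge box, rad: 0 = fully closed, resting on the box; grows as it opens; about 1.57 = upright. It starts open, standing near upright. Its open outer face looks to the robot's right. The hinge is stiff (about 0.17 N m): the lid stays at any angle and must be pushed all the way down
- lid_hinge (a point): middle of the lid's hinge line, on the top edge of the box's +x side: (75, 0, 82.5) mm in the box's frame; the hinge line is parallel to the box's y
- lid_edge (a point): middle of the lid's free edge, on its outer (upper when closed) face. The lid is a plain grey plate 150 mm from hinge to free edge, 190 mm along the hinge and 8 mm thick, its inner face in the hinge plane; a finger tab 60 mm wide and 8 mm thick reaches 14 mm beyond the middle of the free edge
- buffer_bottle: small capped plastic bottle standing in the box at the start, diameter 42 mm, 98 mm tall: straight body up to 60 mm, above it the screw cap, 29 mm in diameter, from 60 to 95 mm; about 0.12 kg. Origin at the centre of its underside, z up
- beaker_1: small open translucent plastic beaker with dark graduation marks, nearly straight-sided, about 48 mm across (52 mm over the rim and spout), 58 mm tall, walls about 2 mm, about 20 g; it can be gripped across its whole body from outside, 10 to 20 mm below the rim. Origin at the centre of its underside, z up. May be absent (two or three of the three are present)
- beaker_2: small open translucent plastic beaker with dark graduation marks, nearly straight-sided, about 48 mm across (52 mm over the rim and spout), 58 mm tall, walls about 2 mm, about 20 g; it can be gripped across its whole body from outside, 10 to 20 mm below the rim. Origin at the centre of its underside, z up. May be absent (two or three of the three are present)
- beaker_3: small open translucent plastic beaker with dark graduation marks, nearly straight-sided, about 48 mm across (52 mm over the rim and spout), 58 mm tall, walls about 2 mm, about 20 g; it can be gripped across its whole body from outside, 10 to 20 mm below the rim. Origin at the centre of its underside, z up. May be absent (two or three of the three are present)
There are look-alikes about, which are no part of the job. Leave any green look-alike of the beaker_1 alone.

How it is judged:
By the outcome, as a careful person would: the job done as asked, in the order asked, and still so for the second after the job is handed in, with the robot touching nothing.
Of beaker_1, beaker_2, beaker_3 only 2 to 3 are there at a start; the rules pass over those that are not, and their reading is None.
At some moment in a run one of beaker_1, beaker_2, beaker_3 may be knocked a few centimetres aside while the robot is not near it.
It also fails if it takes over 210 s, if anything falls off the work surface, if the arm or the gripper's body presses on something with over 40 N, if the wrist force passes 120 N, or if a joint passes its speed limit or range.

### The arm

A 6-joint arm with a two-finger parallel gripper is mounted at the origin on a cart in front of the work surface, level with it; the furniture and walls round the work are solid. World frame = base frame: x ahead of the robot, y to its left, z up, the work surface at z = 0. Lengths are in m, angles in rad, forces in N, time in s.
With the tool pointing down it reaches from about 0.425 to 1.125 m from the base axis. Payload 14.9 kg.
Tool frame: the origin (TCP) lies between the finger pads; the fingertips stand 22 mm ahead of it and the grasp point (between the pads) lies 3 mm ahead of it; z points along the fingers, y is the direction in which the jaws open and shut (so a half turn about z gives the same grasp; the last joint's range is limited). The gripper opens to 91 mm and grips with 3 to 60 N. Pads are 32 mm wide; open, the fingers measure 118 mm over their backs; the gripper's body (76 mm by 178 mm) begins 60 mm behind the grasp point.
Start: joints at [-1.216, 0.379, 1.734, -0, 1.028, -0.033], TCP at [0.265, -0.648, 0.207] pointing down, gripper open.
Joint ranges: [-2.77, 2.77], [-0.74, 2.19], [0, 2.66], [-1.06, 4.2], [0.31, 2.87], [-3.08, 3.08]. Speed limits (rad/s): [1.89, 1.89, 2.39, 3.14, 3.14, 3.14].

### API

Orientations are given as a 3x3 rotation matrix whose columns are the frame's x, y, z axes.
In Python, from station import env, ik, optics, read_time_s, read_joint_pos, read_dq, read_joint_torque, read_tcp_pos, read_eef_rot, read_force, read_torque, read_grip_width gives the robot as it stands. Calls block until the motion is done:
- env.move_pose(position, orientation): joint-space move of the TCP to a pose.
- env.move_l(position, vel=0.15, frame=None, contact_N=None): straight line of the TCP; frame=None keeps the orientation; vel is the mean speed in m/s. With contact_N (N) it stops when the force on the tool has changed by that much, and returns True; else False.
- env.move_j(angles): joint-space move.
- env.move_gripper(opening): finger opening in m; the grip force is fixed at half the most; returns when the fingers have stopped.
- env.sleep(seconds).
- ik(position, orientation): joint angles nearest the present ones, or None.
- optics.capture(name): name is "scene" or "top" or "wrist"; returns a dict with "image" (384x512x3 uint8, red, green, blue), "z_map" (384x512 float32, m along the optical axis (not along the pixel's ray), 0 where there is no reading), "fx", "fy", "cx", "cy" (pixels), "k1" (the pictures are not rectified: a ray, as slopes to the right and down, at radius r is drawn at 1 + k1 r^2 times it, then the intrinsics apply), "world_from_camera" (4x4, takes a point from camera to world coordinates). Camera axes: x right, y up, looking along -z (the intrinsics and any distortion apply to the point x, -y, -z); pixel columns grow to the right and rows downward; lengths in m; the calibration is good to about 2 mm. A picture is of the moment at which its call begins.
A pose or a line that the arm cannot do raises env.PlanningError and nothing moves.
- env.hand_in(): hands the job in, once; it reports no verdict.
Readings, each from a call of its own:
- read_time_s(): time.
- read_joint_pos(): joint angles.
- read_dq(): joint speeds.
- read_joint_torque(): joint torques, N m.
- read_tcp_pos(): TCP position.
- read_eef_rot(): TCP orientation.
- read_force(): force on the tool from outside, world axes, zero at the start.
- read_torque(): the same for the moment, N m.
- read_grip_width(): finger opening in m.
Only numpy, scipy, OpenCV 4.12 (cv2) and the standard library are available. Lean on these libraries where they do the work, as an engineer would, in place of code of your own. Each camera call takes 0.05 s, during which the arm holds its last target. There are 200 camera calls.

## Working session

There is one attempt and no reset: what is moved stays moved. The work goes in short steps, each a Python script; the robot and the scene stay as the last script left them, time stands still between calls to the robot, and variables do not carry over. Pictures are saved under pics/ and viewed, about 12 in all and at most 16, crops included, and the job is handed in when it is done.

```bash
ls; mkdir -p pics; cat > h.py <<'E'
import numpy as np, cv2
from station import *
def shot(n,f=None):
    c=optics.capture(n)
    if f: cv2.imwrite('pics/'+f,c['image'][:,:,::-1])
    return c
def rays(c,uv):
    uv=np.atleast_2d(np.array(uv,float))
    d=np.stack([(uv[:,0]-c['cx'])/c['fx'],(uv[:,1]-c['cy'])/c['fy']],1); s=d.copy()
    for _ in range(20): s=d/(1+c['k1']*(s**2).sum(1,keepdims=True))
    T=c['world_from_camera']
    v=np.c_[s[:,0],-s[:,1],-np.ones(len(s))]@T[:3,:3].T
    return T[:3,3],v
def onz(c,uv,z):
    o,v=rays(c,uv); return o+v*((z-o[2])/v[:,2])[:,None]
def depth(c,uv):
    uv=np.atleast_2d(uv).astype(int); o,v=rays(c,uv)
    return o+v*c['z_map'][uv[:,1],uv[:,0]][:,None]
def cloud(c):
    V,U=np.mgrid[0:384,0:512]; 
    return depth(c,np.c_[U.ravel(),V.ravel()]).reshape(384,512,3)
def down(a): # jaw (y) direction at angle a in world
    y=np.array([np.cos(a),np.sin(a),0]); z=np.array([0,0,-1.]); return np.c_[np.cross(y,z),y,z]
def twoview(c1,p1,c2,p2):
    o1,v1=rays(c1,p1);o2,v2=rays(c2,p2);v1=v1[0];v2=v2[0]
    t=np.linalg.lstsq(np.c_[v1,-v2],o2-o1,rcond=None)[0]
    a,b=o1+v1*t[0],o2+v2*t[1]; return (a+b)/2,np.linalg.norm(a-b)
E
python3 - <<'E'
from h import *
for n in('scene','top'):
    c=shot(n,n+'0.png'); print(n,c['world_from_camera'].round(3).tolist(),c['fx'],c['k1'],(c['z_map']>0).mean())
print(read_eef_rot().round(2).tolist(),read_time_s())
a=cv2.imread('pics/scene0.png');b=cv2.imread('pics/top0.png')
E
```

```text
pics
scene [[0.775, 0.369, -0.513, 0.005], [-0.632, 0.423, -0.65, -0.881], [-0.023, 0.827, 0.561, 0.555], [0.0, 0.0, 0.0, 1.0]] 385.1641659229412 -0.04551146055527945 0.9961293538411459
top [[0.002, 0.99, -0.138, 0.292], [-1.0, 0.005, 0.02, -0.313], [0.02, 0.138, 0.99, 1.214], [0.0, 0.0, 0.0, 1.0]] 489.302599016002 -0.16665888073152293 0.9958089192708334
[[0.93, 0.38, -0.0], [0.38, -0.93, 0.0], [0.0, -0.0, -1.0]] 0.1
```

View pics/scene0.png

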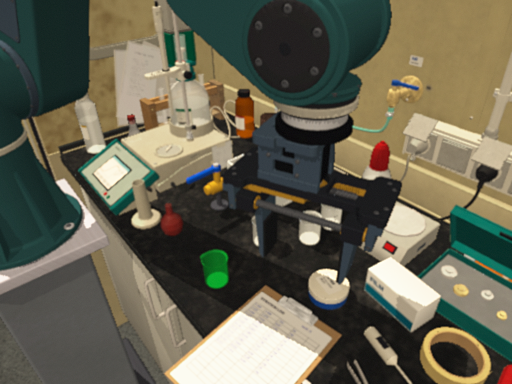

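View pics/top0.png

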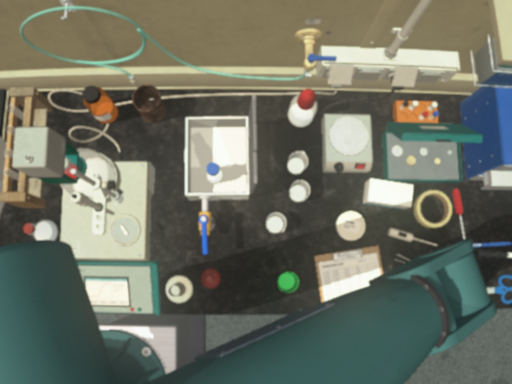

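The top view shows the box at about (217,157) with the lid up at (255,140). The bottle cap is at (213,172) and the cock handle points to the robot at (205,232). Three pale beakers are at (276,222), (297,161) and (299,188), and the green look-alike is at (288,282).

```bash
cat > m.py <<'E'
from h import *
c=shot('top'); P=cloud(c); im=c['image']; hsv=cv2.cvtColor(im,cv2.COLOR_RGB2HSV)
Z=P[...,2]
# box rim
m=((abs(Z-0.082)<0.006)&(P[...,1]<-.08)&(P[...,1]>-.42)&(hsv[...,1]<60)&(hsv[...,2]>120)&(np.mgrid[0:384,0:512][0]<205)).astype(np.uint8)
m[:, 262:]=0; m[:,:175]=0
ys,xs=np.nonzero(m); q=onz(c,np.c_[xs,ys],.082)[:,:2]
r=cv2.minAreaRect(q.astype(np.float32)); print('rim',r,len(q))
# blue handle
b=((hsv[...,0]>100)&(hsv[...,0]<125)&(hsv[...,1]>130)).astype(np.uint8)
n,l,s,ce=cv2.connectedComponentsWithStats(b)
for i in range(1,n):
    if s[i,4]>25 and ce[i][0]<300:
        ys,xs=np.nonzero(l==i); p=P[l==i]; print('blue',s[i],ce[i].round(1),np.median(p,0).round(3),'z=.112 rect',cv2.minAreaRect(onz(c,np.c_[xs,ys],.112)[:,:2].astype(np.float32)))
for u,v in [(276,222),(297,161),(299,188),(288,282),(213,168),(255,100),(255,180)]:
    w=P[v-9:v+10,u-9:u+10]; zz=w[...,2]; t=zz>zz.max()-.008
    print((u,v),'zmax',zz.max().round(3),w[t].mean(0).round(3),'onz.058',onz(c,(u,v),.058)[0].round(3))
E
python3 m.py
python3 - <<'E'
import cv2
a=cv2.imread('pics/top0.png')[90:300,170:340]; cv2.imwrite('pics/top0c.png',cv2.resize(a,None,fx=2.8,fy=2.8,interpolation=cv2.INTER_CUBIC))
E
```

```text
rim ((0.6192730665206909, -0.27246224880218506), (0.31599265336990356, 0.1868351697921753), 0.3139627277851105) 738
blue [201 222   7  33 162] [204.1 240. ] [ 0.356 -0.235  0.113] z=.112 rect ((0.3610915243625641, -0.23456181585788727), (0.07214133441448212, 0.013520017266273499), 0.6732876300811768)
(276, 222) zmax 1.214 [ 0.292 -0.313  1.214] onz.058 [ 0.403 -0.401  0.058]
(297, 161) zmax 1.214 [ 0.292 -0.313  1.214] onz.058 [ 0.552 -0.453  0.058]
(299, 188) zmax 1.214 [ 0.292 -0.313  1.214] onz.058 [ 0.485 -0.457  0.058]
(288, 282) zmax 0.063 [ 0.26  -0.429  0.059] onz.058 [ 0.262 -0.429  0.058]
(213, 168) zmax 1.214 [ 0.292 -0.313  1.214] onz.058 [ 0.533 -0.25   0.058]
(255, 100) zmax 0.238 [ 0.638 -0.342  0.234] onz.058 [ 0.706 -0.351  0.058]
(255, 180) zmax 1.214 [ 0.292 -0.313  1.214] onz.058 [ 0.504 -0.351  0.058]
```

View pics/top0c.png

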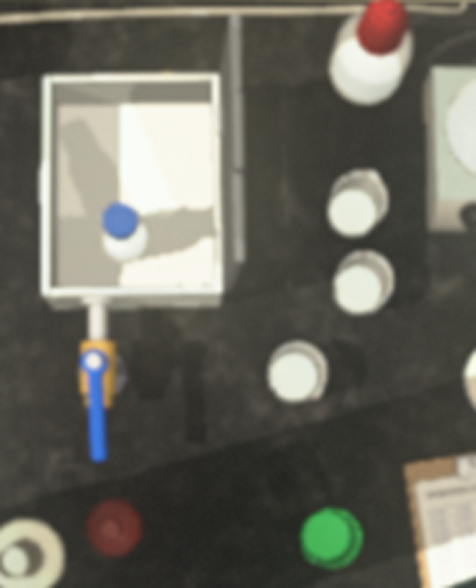

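Box rim corners in the crop are about (42,75), (220,73), (222,297) and (42,296). The cap is at (121,220), the cock pivot at (94,361) and the handle tip at (98,460). The three beakers look upright, with their rims at upper right of their bases.

```bash
python3 - <<'E'
from h import *
c=shot('top'); P=cloud(c); Z=np.where(c['z_map']>0,P[...,2],0)
f=lambda x,y:(170+x/2.8,90+y/2.8)
q=onz(c,[f(42,75),f(220,73),f(222,297),f(42,296)],.082); print('corners',q.round(3).tolist(),q.mean(0).round(3)); print([np.linalg.norm(q[i]-q[i-1]).round(3) for i in range(4)])
print('cap',onz(c,f(121,220),.1)[0].round(3),'pivot',onz(c,f(94,361),.112)[0].round(3),'tip',onz(c,f(98,460),.112)[0].round(3))
# beaker points by depth, z in .045-.065
X,Y=P[...,0],P[...,1]
g=(X>.3)&(X<.65)&(Y<-.37)&(Y>-.6)
for lo,hi in((.05,.064),(.004,.045)):
    m=(g&(Z>lo)&(Z<hi)).astype(np.uint8); n,l,s,ce=cv2.connectedComponentsWithStats(m)
    for i in range(1,n):
        if s[i,4]>20:
            p=P[l==i]; print(lo,ce[i].round(1),s[i,4],p.min(0).round(3),p.max(0).round(3),p.mean(0).round(3))
m=g&(Z>.02)&(Z<.09)
# lid
m=(X>.4)&(X<.75)&(Y>-.38)&(Y<-.31)&(Z>.1)
p=P[m]; print('lid',p.min(0).round(3),p.max(0).round(3))
for z in (.1,.15,.2,.23):
    k=p[abs(p[:,2]-z)<.012]; print(z,len(k),k[:,:2].mean(0).round(3) if len(k) else 0)
m=(X>.45)&(X<.62)&(Y>-.30)&(Y<-.2)&(Z>.085)&(Z<.13); print('cap',P[m].mean(0).round(3),P[m].min(0).round(3),P[m].max(0).round(3))
m=(X>.45)&(X<.7)&(Y>-.33)&(Y<-.2)&(Z<.03); print('floor',np.median(P[m],0).round(3))
E
```

```text
corners [[0.654, -0.182, 0.082], [0.656, -0.335, 0.082], [0.461, -0.337, 0.082], [0.462, -0.187, 0.082]] [ 0.558 -0.26   0.082]
[np.float64(0.192), np.float64(0.153), np.float64(0.195), np.float64(0.15)]
cap [ 0.523 -0.253  0.1  ] pivot [ 0.404 -0.233  0.112] tip [ 0.324 -0.237  0.112]
0.05 [340.8 143.3] 1199 [ 0.531 -0.6    0.05 ] [ 0.65  -0.524  0.064] [ 0.598 -0.562  0.057]
0.05 [298.5 158.7] 85 [ 0.529 -0.478  0.051] [ 0.577 -0.431  0.063] [ 0.558 -0.457  0.058]
0.05 [300.4 188.6] 87 [ 0.456 -0.481  0.05 ] [ 0.505 -0.435  0.063] [ 0.484 -0.46   0.057]
0.05 [276.3 221.1] 86 [ 0.381 -0.423  0.051] [ 0.427 -0.377  0.063] [ 0.405 -0.402  0.058]
0.004 [326.  156.5] 193 [ 0.536 -0.557  0.004] [ 0.649 -0.52   0.044] [ 0.571 -0.53   0.027]
0.004 [299.1 158.8] 103 [ 0.546 -0.477  0.004] [ 0.575 -0.438  0.044] [ 0.566 -0.463  0.02 ]
0.004 [291.9 169.1] 79 [ 0.527 -0.477  0.004] [ 0.561 -0.424  0.045] [ 0.539 -0.444  0.021]
0.004 [296.5 164.9] 30 [ 0.543 -0.464  0.004] [ 0.563 -0.446  0.009] [ 0.553 -0.458  0.006]
0.004 [348.  168.5] 101 [ 0.528 -0.6    0.004] [ 0.551 -0.561  0.045] [ 0.54  -0.584  0.033]
0.004 [299.9 189.1] 144 [ 0.471 -0.48   0.004] [ 0.504 -0.445  0.044] [ 0.49  -0.465  0.014]
0.004 [292.7 197.1] 46 [ 0.459 -0.463  0.004] [ 0.491 -0.433  0.045] [ 0.468 -0.446  0.022]
0.004 [346.6 225.6] 513 [ 0.362 -0.6    0.004] [ 0.439 -0.552  0.036] [ 0.397 -0.578  0.028]
0.004 [276.7 220.7] 124 [ 0.388 -0.422  0.004] [ 0.425 -0.385  0.044] [ 0.41  -0.406  0.013]
0.004 [269.3 228.8] 37 [ 0.381 -0.409  0.004] [ 0.406 -0.373  0.044] [ 0.39  -0.388  0.016]
0.004 [337.8 258.2] 438 [ 0.301 -0.6    0.004] [ 0.346 -0.501  0.024] [ 0.318 -0.558  0.01 ]
lid [ 0.466 -0.38   0.101] [ 0.735 -0.311  0.252]
0.1 23 [ 0.509 -0.336]
0.15 151 [ 0.65  -0.343]
0.2 76 [ 0.555 -0.339]
0.23 271 [ 0.557 -0.343]
cap [ 0.518 -0.251  0.102] [ 0.465 -0.299  0.085] [ 0.538 -0.201  0.109]
floor [ 0.575 -0.27   0.006]
```

Measurements agree with the text: rim 150×190, cap top at 0.102, pivot matches the box-frame prediction, and all three beaker rims are at about 0.058. Next I plan the cock arc.

```bash
cat >> h.py <<'E'
E0=0.012; XB=np.array([E0,-1,0]); YB=np.array([1,E0,0]); BC=np.array([.558,-.260,0])
def box(x,y,z): return BC+XB*x+YB*y+np.array([0,0,z])
AX=box(-.030,-.155,.106)
def arc(th,r,z,flip=0):
    """tool pose straddling handle; th=0 shut,pi/2 open"""
    d=XB*np.cos(th)-YB*np.sin(th); a=np.arctan2(d[1],d[0])+np.pi/2+flip*np.pi
    p=AX+d*r; p[2]=z; return p,down(a)
E
python3 - <<'E'
from h import *
print(AX)
for r in(.05,.056,.062):
  for fl in(0,1):
    o=[]
    for d in(90,75,60,45,30,15,0):
        p,R=arc(np.radians(d),r,.118,fl); q=ik(p,R); o.append(None if q is None else np.round(q,2).tolist())
    print(r,fl,o)
for b in[(.405,-.402),(.482,-.458),(.554,-.456)]:
    print([None if (q:=ik((*b,.05),down(a))) is None else np.round(q,2).tolist() for a in(np.pi/2,-np.pi/2,0,np.pi)])
E
```

```text
[ 0.40264 -0.23186  0.106  ]
0.05 0 [[-0.64, 0.08, 2.32, -0.0, 0.74, 0.92], [-0.66, 0.1, 2.3, -0.0, 0.74, 0.64], [-0.67, 0.11, 2.28, -0.0, 0.75, 0.36], [-0.68, 0.13, 2.26, -0.0, 0.75, 0.09], [-0.68, 0.15, 2.23, -0.0, 0.75, -0.17], [-0.67, 0.17, 2.21, -0.0, 0.76, -0.42], [-0.66, 0.19, 2.19, -0.0, 0.76, -0.67]]
0.05 1 [[-0.64, 0.08, 2.32, -0.0, 0.74, -2.22], [-0.66, 0.1, 2.3, -0.0, 0.74, -2.5], [-0.67, 0.11, 2.28, -0.0, 0.75, -2.78], [-0.68, 0.13, 2.26, -0.0, 0.75, -3.05], [-0.68, 0.15, 2.23, -0.0, 0.75, 2.97], [-0.67, 0.17, 2.21, -0.0, 0.76, 2.72], [-0.66, 0.19, 2.19, -0.0, 0.76, 2.47]]
0.056 0 [[-0.65, 0.07, 2.33, -0.0, 0.74, 0.91], [-0.67, 0.09, 2.31, -0.0, 0.74, 0.63], [-0.69, 0.11, 2.29, -0.0, 0.74, 0.35], [-0.69, 0.13, 2.26, -0.0, 0.75, 0.08], [-0.69, 0.16, 2.23, -0.0, 0.75, -0.18], [-0.68, 0.18, 2.21, -0.0, 0.76, -0.43], [-0.67, 0.2, 2.18, -0.0, 0.76, -0.68]]
0.056 1 [[-0.65, 0.07, 2.33, -0.0, 0.74, -2.23], [-0.67, 0.09, 2.31, -0.0, 0.74, -2.52], [-0.69, 0.11, 2.29, -0.0, 0.74, -2.79], [-0.69, 0.13, 2.26, -0.0, 0.75, -3.06], [-0.69, 0.16, 2.23, -0.0, 0.75, 2.96], [-0.68, 0.18, 2
[... 395 characters left out ...]
68, 0.08, 2.32, -0.0, 0.74, -2.53], [-0.7, 0.11, 2.29, -0.0, 0.74, -2.81], [-0.71, 0.13, 2.26, -0.0, 0.75, -3.08], [-0.7, 0.16, 2.23, -0.0, 0.75, 2.95], [-0.69, 0.18, 2.2, -0.0, 0.76, 2.7], [-0.68, 0.2, 2.18, -0.0, 0.76, 2.45]]
[[-0.82, 0.42, 2.05, -0.0, 0.68, -2.39], [-0.82, 0.42, 2.05, -0.0, 0.68, 0.75], [-0.82, 0.42, 2.05, -0.0, 0.68, -0.82], [-0.82, 0.42, 2.05, -0.0, 0.68, 2.32]]
[[-0.79, 0.53, 1.85, -0.0, 0.76, -2.37], [-0.79, 0.53, 1.85, -0.0, 0.76, 0.78], [-0.79, 0.53, 1.85, -0.0, 0.76, -0.79], [-0.79, 0.53, 1.85, -0.0, 0.76, 2.35]]
[[-0.72, 0.6, 1.74, -0.0, 0.81, -2.29], [-0.72, 0.6, 1.74, -0.0, 0.81, 0.85], [-0.72, 0.6, 1.74, -0.0, 0.81, -0.72], [-0.72, 0.6, 1.74, -0.0, 0.81, 2.42]]
```

```bash
python3 - <<'E'
from h import *
p=read_tcp_pos(); env.move_l([p[0],p[1],.32],vel=.2)
p,R=arc(np.pi/2,.056,.26); env.move_pose(p,R); env.move_gripper(.04)
c=shot('wrist','w1.png'); d=shot('scene','s1.png'); print(read_time_s(),read_force().round(1),c['world_from_camera'].round(3).tolist())
hsv=cv2.cvtColor(c['image'],cv2.COLOR_RGB2HSV)
b=((hsv[...,0]>100)&(hsv[...,0]<125)&(hsv[...,1]>130)).astype(np.uint8)
P=cloud(c);n,l,s,ce=cv2.connectedComponentsWithStats(b)
for i in range(1,n):
    if s[i,4]>100: print(s[i],np.median(P[l==i],0).round(4),cv2.minAreaRect(P[l==i][:,:2].astype(np.float32)), np.percentile(P[l==i][:,2],[10,90]).round(3))
E
python3 -c "
import cv2,numpy as np
cv2.imwrite('pics/j1.png',cv2.resize(np.hstack([cv2.imread('pics/w1.png'),cv2.imread('pics/s1.png')]),(800,300)))"
```

```text
3.4917 [-0.6 -0.4 -0.2] [[0.012, 0.96, 0.28, 0.425], [-1.0, 0.012, 0.003, -0.232], [-0.0, -0.28, 0.96, 0.439], [0.0, 0.0, 0.0, 1.0]]
[263   0  28  29 659] [ 0.5185 -0.2524  0.1041] ((0.4777136445045471, -0.2496984899044037), (0.028207477182149887, 0.10871504247188568), 85.75372314453125) [0.103 0.105]
[467 110  23  45 220] [ 0.3988 -0.558   0.0083] ((0.403917133808136, -0.4052756428718567), (0.34885579347610474, 0.06724758446216583), 87.38290405273438) [0.003 0.013]
[248 118  18  80 791] [ 0.3636 -0.2363  0.1129] ((0.35620662569999695, -0.23633888363838196), (0.1370011866092682, 0.018587125465273857), 3.209650993347168) [0.111 0.114]
```

View pics/j1.png

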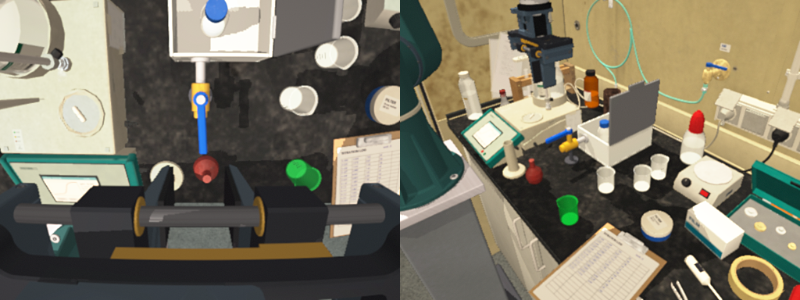

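The wrist view shows the handle in line between the fingers. The scene view confirms the lid is upright, three pale beakers are upright and one is green. Now I shut the cock.

```bash
sed -i 's/E0=0.012/E0=0.02/' h.py; cat >> h.py <<'E'
def turn(a,b,r,z,step=6,stop=14,over=10):
    s=np.sign(b-a); f0=read_force(); out=[]
    for d in np.arange(a,b+s*(over+.1),s*step):
        p,R=arc(np.radians(d),r,z); env.move_l(p,vel=.06,frame=R)
        f=np.linalg.norm((read_force()-f0)[:2]); out.append((int(d),round(float(f),1)))
        if s*(d-b)>-8 and f>stop: break
    print(out); return d
E
python3 - <<'E'
from h import *
env.move_gripper(.032)
p,R=arc(np.pi/2,.056,.15); env.move_l(p,frame=R)
p,R=arc(np.pi/2,.056,.119); print('contact',env.move_l(p,vel=.04,frame=R,contact_N=8))
env.move_gripper(.018); print(read_grip_width(),read_force().round(1))
d=turn(90,0,.056,.119,step=5,over=12)
c=shot('scene','s2.png'); print(read_time_s(),read_force().round(1),read_torque().round(2),d)
c=shot('wrist','w2.png')
c=shot('top','t2.png')
E
python3 -c "
import cv2,numpy as np
cv2.imwrite('pics/j2.png',cv2.resize(np.hstack([cv2.imread('pics/w2.png'),cv2.imread('pics/s2.png')]),(800,300)))"
```

```text
contact False
0.017978740093529455 [ 0.5 -0.5  0. ]
[(90, 1.8), (85, 1.0), (80, 1.0), (75, 0.6), (70, 1.7), (65, 1.3), (60, 1.5), (55, 1.4), (50, 0.5), (45, 1.3), (40, 0.2), (35, 1.4), (30, 0.9), (25, 0.5), (20, 1.2), (15, 0.9), (10, 0.7), (5, 0.9), (0, 0.8), (-5, 0.5), (-10, 1.0)]
11.3917 [ 0.5  0.1 -0.9] [ 0.01 -0.08  0.05] -10.0
```

View pics/j2.png

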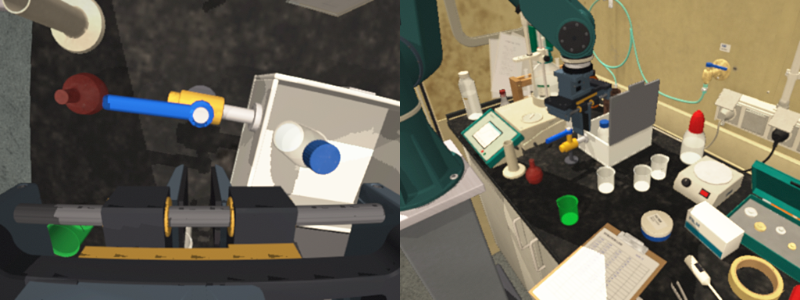

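The handle did not move, although the arm swept round. I'll check the actual tool height.

```bash
python3 - <<'E'
from h import *
p,R=arc(np.radians(-10),.056,.119); print(read_tcp_pos().round(4),p.round(4),(read_eef_rot()-R).round(3).tolist())
c=shot('top'); P=cloud(c); hsv=cv2.cvtColor(c['image'],cv2.COLOR_RGB2HSV)
b=((hsv[...,0]>100)&(hsv[...,0]<125)&(hsv[...,1]>130)).astype(np.uint8)
w=shot('wrist'); PW=cloud(w)
h2=cv2.cvtColor(w['image'],cv2.COLOR_RGB2HSV); b2=((h2[...,0]>100)&(h2[...,0]<125)&(h2[...,1]>130)).astype(np.uint8)
for PP,bb in((P,b),(PW,b2)):
    n,l,s,ce=cv2.connectedComponentsWithStats(bb)
    for i in range(1,n):
        if s[i,4]>60: print(s[i],np.median(PP[l==i],0).round(4))
# fingers' depth in wrist view
V,U=230,230
print(PW[215:260:10,[225,230,275,280]].round(3).tolist())
E
```

```text
[ 0.4129 -0.288   0.119 ] [ 0.4132 -0.2881  0.119 ] [[0.003, 0.001, -0.0], [0.001, -0.003, 0.0], [0.0, -0.0, 0.0]]
[ 463   88   49   87 3214] [ 0.6184 -0.9088  0.1541]
[482 242  30   5  82] [ 0.3501 -0.9841  0.0091]
[496 275  16  29 234] [ 0.2327 -0.9984  0.0087]
[ 132  120  141   44 2758] [ 0.3654 -0.2359  0.1129]
[ 388  180   47   43 1519] [ 0.5167 -0.2514  0.1039]
[[[0.391, -0.274, 0.136], [0.394, -0.273, 0.136], [0.42, -0.27, 0.132], [0.423, -0.268, 0.134]], [[0.393, -0.274, 0.15], [0.395, -0.273, 0.15], [0.419, -0.27, 0.147], [0.421, -0.268, 0.151]], [[0.394, -0.273, 0.163], [0.396, -0.274, 0.161], [0.419, -0.27, 0.159], [0.421, -0.268, 0.163]], [[0.395, -0.274, 0.173], [0.397, -0.275, 0.169], [0.418, -0.271, 0.17], [0.42, -0.27, 0.171]], [[0.396, -0.273, 0.183], [0.398, -0.275, 0.18], [0.417, -0.27, 0.181], [0.42, -0.27, 0.181]]]
```

```bash
python3 - <<'E'
from h import *
w=shot('wrist'); P=cloud(w); p=read_tcp_pos()
m=(abs(P[...,0]-p[0])<.03)&(abs(P[...,1]-p[1])<.03)&(P[...,2]>.06)&(P[...,2]<.2)
q=P[m]; print(q.min(0).round(3),np.percentile(q[:,2],[0,1,5,20]).round(3)); v,u=np.nonzero(m); print(v.min(),v.max())
k=np.argsort(q[:,2])[:8]; print(q[k].round(3).tolist())
for r in (206,208,210,212): print(r,P[r,[222,228,234,270,278,284]].round(3).tolist())
E
```

```text
[ 0.388 -0.306  0.126] [0.126 0.128 0.134 0.148]
211 317
[[0.403, -0.293, 0.126], [0.422, -0.294, 0.127], [0.421, -0.289, 0.127], [0.399, -0.275, 0.127], [0.422, -0.291, 0.127], [0.395, -0.274, 0.127], [0.419, -0.27, 0.127], [0.418, -0.271, 0.127]]
206 [[0.382, -0.317, 0.003], [0.388, -0.316, 0.001], [0.394, -0.314, 0.003], [0.432, -0.307, 0.002], [0.44, -0.306, 0.001], [0.447, -0.305, 0.0]]
208 [[0.382, -0.32, 0.001], [0.389, -0.318, 0.001], [0.395, -0.317, 0.002], [0.432, -0.31, 0.001], [0.441, -0.308, 0.002], [0.447, -0.307, 0.002]]
210 [[0.383, -0.322, 0.0], [0.389, -0.321, 0.0], [0.395, -0.319, 0.001], [0.433, -0.312, 0.001], [0.441, -0.31, 0.001], [0.447, -0.309, 0.002]]
212 [[0.383, -0.324, 0.001], [0.389, -0.323, 0.002], [0.396, -0.273, 0.13], [0.433, -0.314, 0.001], [0.422, -0.268, 0.129], [0.448, -0.311, 0.002]]
```

The depth map puts the fingertips at z≈0.126 while the TCP reads 0.119, so they are about 29 mm short of the text. I'll check whether this depends on opening, and verify by touching.

```bash
python3 - <<'E'
from h import *
p=read_tcp_pos(); env.move_l([p[0],p[1],.2])
R=read_eef_rot()
for g in(.018,.05,.091,0.0):
    env.move_gripper(g); w=shot('wrist',f'g{int(g*1000)}.png'); P=cloud(w); p=read_tcp_pos()
    q=(P-p)@R; m=(abs(q[...,0])<.03)&(abs(q[...,1])<.07)&(q[...,2]>-.08)&(q[...,2]<.05)
    k=q[m]; t=k[k[:,2]>k[:,2].max()-.004]; print(g,read_grip_width().round(3),'tip z',np.percentile(k[:,2],[95,99,100]).round(3),t.min(0).round(3),t.max(0).round(3))
E
```

```text
Traceback (most recent call last):
AttributeError: 'float' object has no attribute 'round'
```

```bash
python3 - <<'E'
from h import *
R=read_eef_rot()
for g in(.018,.05,.091,0.0):
    env.move_gripper(g); w=shot('wrist',f'g{int(g*1000)}.png'); P=cloud(w); p=read_tcp_pos()
    q=(P-p)@R; m=(abs(q[...,0])<.03)&(abs(q[...,1])<.07)&(q[...,2]>-.08)&(q[...,2]<.05)
    k=q[m]; t=k[k[:,2]>k[:,2].max()-.004]; print(g,round(read_grip_width(),3),'tip z',np.percentile(k[:,2],[95,99,100]).round(3),t.min(0).round(3),t.max(0).round(3))
print(p,read_time_s())
E
```

```text
0.018 0.018 tip z [-0.015 -0.009 -0.007] [-0.014 -0.016 -0.011] [ 0.018  0.013 -0.007]
0.05 0.05 tip z [-0.014 -0.009 -0.007] [-0.016 -0.033 -0.011] [ 0.018  0.03  -0.007]
0.091 0.091 tip z [-0.013 -0.009 -0.007] [-0.016 -0.053 -0.011] [ 0.018  0.05  -0.007]
0.0 0.0 tip z [-0.015 -0.01  -0.008] [ 0.016 -0.008 -0.012] [ 0.018  0.005 -0.008]
[ 0.41308577 -0.28807867  0.19997873] 15.8167
```

View pics/g50.png

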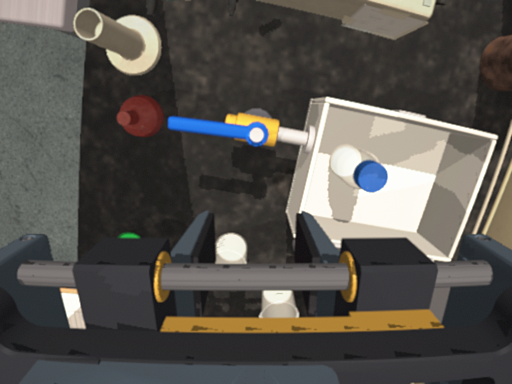

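The tips sit at tool z = −7 mm at every opening, so the stated 22 mm doesn't hold. I'll confirm by touching the handle top (z≈0.112) with closed fingers.

```bash
python3 - <<'E'
from h import *
p,R=arc(np.pi/2,.056,.2); env.move_l(p,frame=R); p[2]=.15; env.move_l(p)
p[2]=.095; print(env.move_l(p,vel=.02,contact_N=5), read_tcp_pos().round(4),read_force().round(1))
p[2]=.14; env.move_l(p); print(read_time_s())
E
```

```text
True [ 0.3464 -0.2343  0.1053] [-4.2  2.7 14. ]
20.55
```

Confirmed: contact came at TCP z 0.105, so the tips are about 7 mm *above* the reported TCP. From here I use tip = TCP+7 mm and grasp point = TCP+26 mm, and retry the cock.

```bash
python3 - <<'E'
from h import *
env.move_gripper(.032)
p,R=arc(np.pi/2,.058,.094); print('contact',env.move_l(p,vel=.04,frame=R,contact_N=8))
env.move_gripper(.018); print(read_grip_width(),read_force().round(1))
d=turn(90,0,.058,.094,step=5,over=12)
print(read_time_s(),read_tcp_pos().round(3),read_force().round(1),d)
c=shot('wrist','w3.png')
P=cloud(c);h2=cv2.cvtColor(c['image'],cv2.COLOR_RGB2HSV); b2=((h2[...,0]>100)&(h2[...,0]<125)&(h2[...,1]>130)).astype(np.uint8)
n,l,s,ce=cv2.connectedComponentsWithStats(b2)
for i in range(1,n):
    if s[i,4]>60: print(s[i],np.median(P[l==i],0).round(4))
E
```

```text
contact False
0.01769564279694168 [-2.3 -2.4  1. ]
[(90, 1.8), (85, 4.3), (80, 2.8), (75, 3.1), (70, 3.3), (65, 3.0), (60, 3.2), (55, 3.2), (50, 4.0), (45, 3.4), (40, 3.8), (35, 3.9), (30, 2.8), (25, 3.4), (20, 2.8), (15, 4.4), (10, 3.2), (5, 3.0), (0, 4.2), (-5, 10.3), (-10, 50.0)]
28.1833 [ 0.408 -0.289  0.093] [-49.4 -18.9  21.4] -10.0
[ 239  132   47  132 2746] [ 0.4031 -0.2618  0.1129]
[ 413  189   55   50 2008] [ 0.516  -0.2513  0.1038]
```

Cock is at the hard stop: force rose sharply and the handle median is now at (0.403,−0.262), square across. I'll back off, lift clear, and take the bottle by its cap.

```bash
cat >> h.py <<'E'
def blue(c):
    P=cloud(c);h2=cv2.cvtColor(c['image'],cv2.COLOR_RGB2HSV); b2=((h2[...,0]>100)&(h2[...,0]<125)&(h2[...,1]>130)).astype(np.uint8)
    n,l,s,ce=cv2.connectedComponentsWithStats(b2)
    return [(s[i].tolist(),np.median(P[l==i],0).round(4)) for i in range(1,n) if s[i,4]>60]
def handle_angle(c):
    P=cloud(c);h2=cv2.cvtColor(c['image'],cv2.COLOR_RGB2HSV)
    m=(h2[...,0]>100)&(h2[...,0]<125)&(h2[...,1]>130)&(np.linalg.norm(P[...,:2]-AX[:2],axis=2)<.095)&(abs(P[...,2]-.112)<.006)
    p=P[m][:,:2]; u,s,v=np.linalg.svd(p-p.mean(0),full_matrices=False); d=v[0]*np.sign(v[0]@(p.mean(0)-AX[:2]))
    return np.degrees(np.arctan2(-d@YB[:2],d@XB[:2])),len(p),p.mean(0)
E
python3 - <<'E'
from h import *
p,R=arc(0,.058,.094); env.move_l(p,vel=.05,frame=R); print(read_force().round(1))
env.move_gripper(.03)
p[2]=.2; env.move_l(p); print('handle deg',handle_angle(shot('wrist')))
a=np.arctan2(YB[1],YB[0])+np.pi  # jaw along box y
q=[ik([.518,-.252,.18],down(x)) for x in(a,a+np.pi)]; print([None if k is None else k.round(2) for k in q])
i=np.argmin([abs(k[5]-read_joint_pos()[5]) for k in q]); R=down(a+i*np.pi)
env.move_pose([.518,-.252,.20],R); env.move_gripper(.052)
c=shot('wrist'); print(blue(c))
E
```

```text
[ 1.2 -0.3 -0. ]
handle deg (np.float64(0.2384592639187452), 1162, array([ 0.402487  , -0.26851367]))
[array([-0.49,  0.22,  2.  , -0.  ,  0.92,  2.63]), array([-0.49,  0.22,  2.  , -0.  ,  0.92, -0.51])]
[([121, 161, 28, 78, 1099], array([ 0.4055, -0.2628,  0.1128])), ([245, 175, 30, 31, 712], array([ 0.5212, -0.2511,  0.1041]))]
```

```bash
python3 - <<'E'
from h import *
R=read_eef_rot()
print(env.move_l([.519,-.252,.12],frame=R), env.move_l([.519,-.252,.064],vel=.05,contact_N=6))
env.move_gripper(.0); print('width',read_grip_width(),read_force().round(1))
env.move_l([.519,-.252,.23],vel=.12); print('width',read_grip_width(),read_force().round(1))
# place on table: bottle floor 5mm lower
t=[.335,-.335]
p=[.43,-.30,.23]; env.move_l(p,vel=.2)
env.move_pose([*t,.20],R)
env.move_l([*t,.10],vel=.15)
print('touch',env.move_l([*t,.055],vel=.03,contact_N=4),read_tcp_pos().round(4))
env.move_gripper(.05); env.move_l([*t,.2],vel=.15)
c=shot('scene','s4.png'); print(read_time_s(),read_force().round(1)); shot('top','t4.png')
print(blue(shot('wrist')))
E
```

```text
False False
width 0.02877577158682029 [-0.5 -0.1  0.1]
width 0.028567726960410468 [-0.1 -0.3 -1. ]
touch True [ 0.3352 -0.335   0.0588]
39.875 [-0.1  0.5  0. ]
[([324, 69, 26, 105, 1514], array([ 0.4015, -0.2689,  0.1127])), ([242, 174, 30, 32, 739], array([ 0.3344, -0.3352,  0.0991]))]
```

View pics/s4.png

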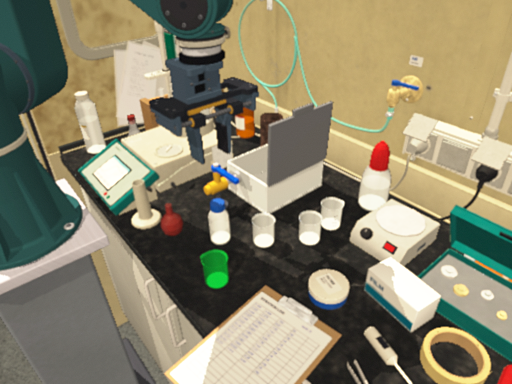

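The bottle stands upright at (218,220) in the scene view, and the three beakers are at (263,230), (309,227) and (331,212). Now the beakers, each relocated from near before grasping.

```bash
cat >> h.py <<'E'
def beakers():
    """rim centres of the pale beakers outside the box, from the top camera"""
    c=shot('top'); P=cloud(c); Z=np.where(c['z_map']>0,P[...,2],0); hsv=cv2.cvtColor(c['image'],cv2.COLOR_RGB2HSV)
    m=((P[...,0]>.25)&(P[...,0]<.7)&(P[...,1]<-.35)&(P[...,1]>-.55)&(Z>.049)&(Z<.065)&(hsv[...,1]<90)).astype(np.uint8)
    n,l,s,ce=cv2.connectedComponentsWithStats(m); o=[]
    for i in range(1,n):
        p=P[l==i]; e=p.max(0)-p.min(0)
        if s[i,4]>30 and .035<max(e[:2])<.062: o.append(((p.max(0)+p.min(0))/2)[:2])
    return np.array(o)
def rim(c,g,z=.058,rad=.04):
    P=cloud(c); m=(np.linalg.norm(P[...,:2]-g,axis=2)<rad)&(P[...,2]>z-.009)&(P[...,2]<z+.006)
    p=P[m][:,:2].astype(np.float32); p=np.vstack([p]); (x,y),r=cv2.minEnclosingCircle(p); return np.array([x,y]),r,len(p),P[m][:,2].max()
JX=np.arctan2(YB[1],YB[0]); 
def near(p,a):
    """orientation with jaw axis a or a+pi, whichever keeps joint 6 smallest"""
    k=[(abs(q[5]),a+i*np.pi) for i in(0,1) if (q:=ik(p,down(a+i*np.pi))) is not None]
    return down(min(k)[1])
def look(g,a):
    p=[*g,.20]; R=near(p,a); env.move_pose(p,R); env.move_gripper(.08); return rim(shot('wrist'),g)
E
python3 - <<'E'
from h import *
b=beakers(); print(b.round(4)); A=b[np.argmin(b[:,0])]
r=look(A,JX); print(r, read_time_s()); shot('wrist','w5.png'); print(read_joint_pos().round(2))
E
```

```text
[[ 0.6642 -0.457 ]
 [ 0.5528 -0.4545]
 [ 0.4807 -0.4583]
 [ 0.4055 -0.4037]]
(array([ 0.39871153, -0.40379596]), 0.025620002299547195, 444, np.float64(0.061501678678686555)) 41.1833
[-0.82  0.19  2.    0.    0.95 -0.84]
```

View pics/w5.png

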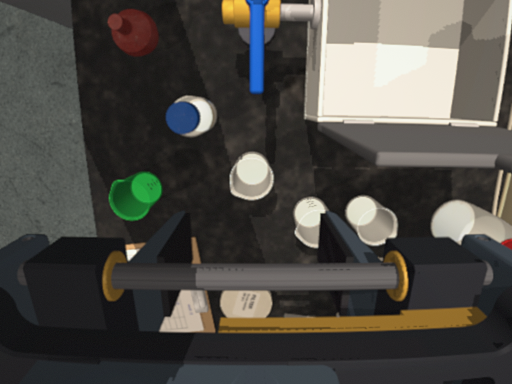

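```bash
cat >> h.py <<'E'
def pick(g,zg=.043,op=.075):
    R=read_eef_rot(); env.move_gripper(op); env.move_l([*g,.10],vel=.2)
    t=env.move_l([*g,zg-.026],vel=.06,contact_N=4); env.move_gripper(0)
    w=read_grip_width(); print('pick contact',t,'width',round(w,4),read_tcp_pos().round(3))
    env.move_l([*g,.10],vel=.1); print('held',round(read_grip_width(),4),read_force().round(2)); return w
def place(t,zg=.043,hi=.33):
    p=read_tcp_pos(); env.move_l([p[0],p[1],hi],vel=.25)
    R=near([*t,hi],JX); env.move_pose([*t,hi],R)
    env.move_l([*t,.12],vel=.2)
    c=env.move_l([*t,zg-.026+.003],vel=.03,contact_N=2.5); print('place contact',c,read_tcp_pos().round(4),read_force().round(1))
    env.move_gripper(.062); env.move_l([*t,.12],vel=.1); print('t',read_time_s())
    env.move_l([*t,.20],vel=.2)
E
python3 - <<'E'
from h import *
w=pick([.402,-.4037])
if w>.04: place([.515,-.225])
print(beakers().round(4), rim(shot('wrist'),np.array([.515,-.225]),.063))
shot('wrist','w6.png'); shot('scene','s6.png')
E
python3 -c "
import cv2,numpy as np
cv2.imwrite('pics/j6.png',cv2.resize(np.hstack([cv2.imread('pics/w6.png'),cv2.imread('pics/s6.png')]),(800,300)))"
```

```text
pick contact False width 0.0466 [ 0.402 -0.404  0.017]
held 0.0467 [-0.48 -0.19 -0.53]
place contact True [ 0.515 -0.225  0.022] [-1.5  0.1  5.4]
t 52.9417
[[ 0.6649 -0.4661]
 [ 0.5532 -0.4543]
 [ 0.4808 -0.5041]] (array([ 0.51167428, -0.21561193]), 0.03271138668060303, 519, np.float64(0.0674702782189171))
```

View pics/j6.png

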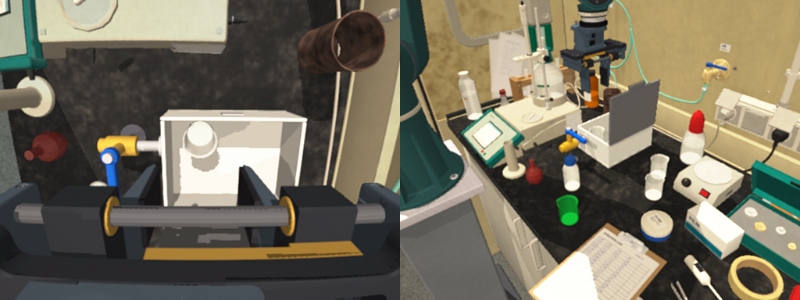

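Beaker 1 stands upright in the box at (200,140) in the wrist view. Another has been knocked to about (0.481,−0.504) and still stands. It goes next.

```bash
python3 - <<'E'
from h import *
env.move_l([.515,-.225,.33],vel=.25); env.move_pose([.48,-.42,.33],near([.48,-.42,.33],JX))
for tgt in([.601,-.225],[.558,-.287]):
    b=beakers(); b=b[b[:,0]<.62]; print(b.round(4)); g=b[np.argmin(b[:,0])]
    r=look(g,JX); print(r); 
    if np.linalg.norm(r[0]-g)>.012 or not .022<r[1]<.033: g=g; print('disagree')
    else: g=(g+r[0])/2
    w=pick(g)
    if w<.04: break
    place(tgt)
    env.move_l([*tgt,.33],vel=.25)
shot('top','t7.png');shot('scene','s7.png'); print(beakers(),read_force().round(1))
import cv2
a=cv2.resize(cv2.imread('pics/t7.png')[80:272,150:406],(512,384),interpolation=cv2.INTER_CUBIC)
cv2.imwrite('pics/j7.png',cv2.resize(np.hstack([a,cv2.imread('pics/s7.png')]),(800,300)))
E
```

```text
Traceback (most recent call last):
IndexError: too many indices for array: array is 1-dimensional, but 2 were indexed
```

The arm hides the beakers from the top camera there. I'll detect from above the box, where the view was clear.

```bash
python3 - <<'E'
from h import *
for tgt in([.601,-.225],[.558,-.287]):
    env.move_pose([.515,-.225,.33],near([.515,-.225,.33],JX))
    b=beakers(); b=b[b[:,0]<.62]; print(b.round(4)); g=b[np.argmin(b[:,0])]
    env.move_pose([*g,.33],near([*g,.33],JX))
    r=look(g,JX); print(r)
    if np.linalg.norm(r[0]-g)>.012 or not .022<r[1]<.033: print('disagree')
    else: g=(g+r[0])/2
    w=pick(g)
    if w<.04: break
    place(tgt)
    env.move_l([*tgt,.33],vel=.25)
shot('top','t7.png');shot('scene','s7.png'); print(read_force().round(1),read_time_s())
a=cv2.resize(cv2.imread('pics/t7.png')[80:272,150:406],(512,384),interpolation=cv2.INTER_CUBIC)
cv2.imwrite('pics/j7.png',cv2.resize(np.hstack([a,cv2.imread('pics/s7.png')]),(800,300)))
E
```

```text
[[ 0.553  -0.4544]
 [ 0.4807 -0.5038]]
(array([ 0.47582853, -0.50522923]), 0.025629930198192596, 442, np.float64(0.06152021696183396))
pick contact False width 0.0488 [ 0.478 -0.505  0.017]
held 0.049 [ 0.23  0.34 -0.63]
place contact True [ 0.601  -0.2251  0.022 ] [-0.4 -0.3  5.6]
t 70.2417
[[ 0.5531 -0.4545]]
(array([ 0.55062675, -0.4581832 ]), 0.025774220004677773, 449, np.float64(0.06118940303780479))
pick contact False width 0.0476 [ 0.552 -0.456  0.017]
held 0.0473 [-0.46 -0.19 -0.4 ]
place contact True [ 0.558  -0.2871  0.0219] [-1.5  0.4  5.9]
t 85.5417
[-0.4  0.5  0.5] 86.8583
```

View pics/j7.png

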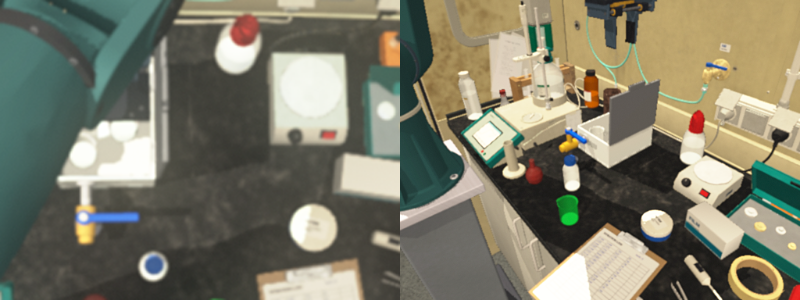

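The three beakers are out of the workspace. I'll check them inside the box with the wrist camera, then close the lid along a slow arc from outside.

```bash
python3 - <<'E'
from h import *
p=[.50,-.25,.34]; env.move_pose(p,near(p,JX)); env.move_gripper(0); c=shot('wrist','w8.png')
for t in([.515,-.225],[.601,-.225],[.558,-.287]): print(rim(c,np.array(t),.063,.034))
P=cloud(c); 
m=(P[...,2]>.12)&(P[...,2]<.27)&(P[...,0]>.46)&(P[...,0]<.66)&(P[...,1]<-.3)&(P[...,1]>-.42); q=P[m]
print('lid',len(q)); 
if len(q)>50: print(np.polyfit(q[:,2]-.0825,q[:,1],1).round(4),q.max(0).round(3))
print('handle',handle_angle(c))
E
```

```text
(array([ 0.51159537, -0.22451662]), 0.02560698240995407, 230, np.float64(0.0669671114043312))
(array([ 0.59932053, -0.22721943]), 0.025850405916571617, 230, np.float64(0.06641956948887379))
(array([ 0.55650264, -0.28937098]), 0.025645995512604713, 221, np.float64(0.06620688058463664))
lid 1974
[-0.0304 -0.3371] [ 0.653 -0.337  0.218]
handle (np.float64(1.9109285538054803), 469, array([ 0.40422924, -0.26850646]))
```

View pics/w8.png

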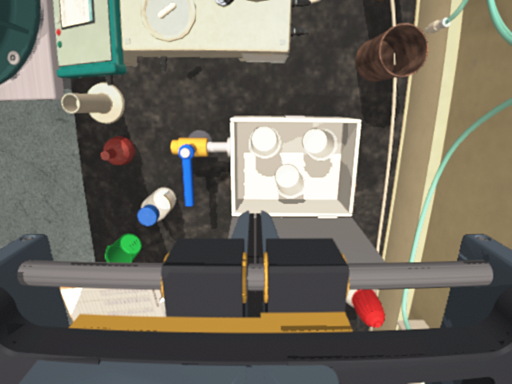

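All three beakers stand upright inside, with rims at z≈0.066, at wrist pixels (265,142), (320,143) and (289,180). The lid leans about 2° past upright. Closing it now.

```bash
python3 - <<'E'
from h import *
H=box(.075,0,.0825); R=read_eef_rot(); S=-XB/np.linalg.norm(XB)
def tip(th,r=.122,w=.016,pen=.0):
    c,s=np.cos(th),np.sin(th)
    p=H+S*(r*c-(.008-pen)*s-w); p[2]=H[2]+r*s+(.008-pen)*c-.007; return p
env.move_l([.50,-.25,.36],vel=.25)
p=tip(np.radians(100)); p=p-S*.02
a=p.copy(); a[2]=.36; env.move_l([a[0],a[1],.36],vel=.25); env.move_l(p,vel=.15)
f0=read_force(); out=[]; ok=True
for d in np.arange(98,2,-6):
    env.move_l(tip(np.radians(d)),vel=.06); f=read_force()-f0; out.append((int(d),f[1].round(1),f[2].round(1)))
    if np.linalg.norm(f)>20: ok=False; break
print(out,ok,read_time_s())
if ok:
    p=tip(0,pen=.008); print(env.move_l(p,vel=.015,contact_N=12),read_tcp_pos().round(4),(read_force()-f0).round(1),'tip z',read_tcp_pos()[2]+.007)
E
```

```text
[(98, np.float64(-1.3), np.float64(-0.2)), (92, np.float64(-0.7), np.float64(-0.2)), (86, np.float64(-0.1), np.float64(0.6)), (80, np.float64(-0.3), np.float64(-0.3)), (74, np.float64(-0.2), np.float64(-0.3)), (68, np.float64(-0.6), np.float64(-0.7)), (62, np.float64(-0.5), np.float64(-0.5)), (56, np.float64(-1.1), np.float64(0.2)), (50, np.float64(-1.2), np.float64(-0.3)), (44, np.float64(-0.0), np.float64(0.5)), (38, np.float64(-0.2), np.float64(-0.1)), (32, np.float64(0.3), np.float64(-0.7)), (26, np.float64(-1.2), np.float64(-0.6)), (20, np.float64(-1.1), np.float64(-0.6)), (14, np.float64(0.0), np.float64(-0.7)), (8, np.float64(0.2), np.float64(-0.2))] True 96.65
True [ 0.5575 -0.2299  0.0841] [-3.  -0.   8.5] tip z 0.09109378404193709
```

```bash
python3 - <<'E'
from h import *
p=read_tcp_pos(); print(env.move_l([p[0],p[1],.081],vel=.01,contact_N=12),read_tcp_pos()[2],read_force().round(1))
p=read_tcp_pos(); env.move_l([p[0],p[1],.25],vel=.1)
env.move_pose([.50,-.25,.30],near([.5,-.25,.3],JX)); c=shot('wrist','w9.png'); d=shot('scene','s9.png')
for k in(c,d):
    P=cloud(k); m=(abs(P[...,0]-.56)<.085)&(P[...,1]>-.325)&(P[...,1]<-.20)&(P[...,2]>.06)&(P[...,2]<.15); q=P[m]
    A=np.c_[q[:,0]-.56,q[:,1]+.26,np.ones(len(q))]; print(len(q),np.linalg.lstsq(A,q[:,2],rcond=None)[0].round(4))
print(handle_angle(c),read_time_s())
cv2.imwrite('pics/j9.png',cv2.resize(np.hstack([cv2.imread('pics/w9.png'),cv2.imread('pics/s9.png')]),(800,300)))
E
```

```text
True 0.08406052983765473 [-3.2  1.9 10.8]
11052 [ 0.     -0.0006  0.0917]
1709 [0.0004 0.001  0.0926]
(np.float64(1.5276136334018848), 610, array([ 0.4046114 , -0.26847444])) 100.275
```

View pics/j9.png

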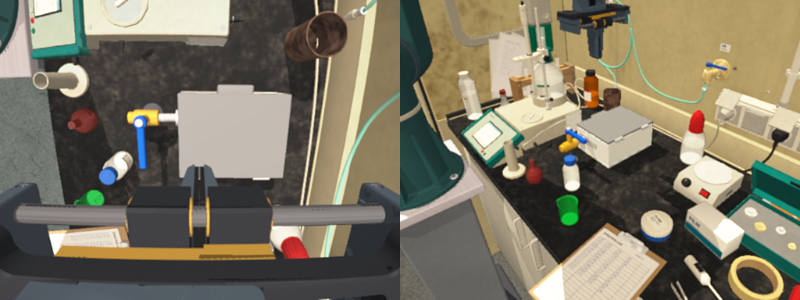

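The lid lies flat and level at z≈0.092, so it is closed. Now I open the cock.

```bash
python3 - <<'E'
from h import *
r,z=.058,.094
p,R=arc(0,r,.2); env.move_l([p[0]+.03,p[1],.28],vel=.2); env.move_pose(p,R); env.move_gripper(.032)
p,R=arc(0,r,z); print('contact',env.move_l(p,vel=.05,frame=R,contact_N=8)); env.move_gripper(.018); print(read_force().round(1))
turn(0,84,r,z,step=6,over=0)
d=turn(86,90,r,z,step=1,stop=16,over=14)
p,R=arc(np.radians(d-4),r,z); env.move_l(p,vel=.04,frame=R); env.move_gripper(.03)
p,R=arc(np.pi/2,r,.26); p2=read_tcp_pos(); env.move_l([p2[0],p2[1],.26],vel=.15)
c=shot('wrist','w10.png'); print('handle',handle_angle(c),read_time_s())
env.move_l([.42,-.36,.36],vel=.2)
shot('top','t10.png'); shot('scene','s10.png'); print(read_force().round(1),handle_angle(shot('top')))
cv2.imwrite('pics/j10.png',cv2.resize(np.hstack([cv2.imread('pics/w10.png'),cv2.imread('pics/s10.png')]),(800,300)))
E
```

```text
contact False
[0.  0.  0.1]
[(0, 0.5), (6, 1.2), (12, 0.7), (18, 0.2), (24, 0.6), (30, 0.4), (36, 1.0), (42, 1.0), (48, 1.1), (54, 0.3), (60, 0.8), (66, 0.5), (72, 0.6), (78, 1.0), (84, 1.4)]
[(86, 1.7), (87, 4.1), (88, 2.9), (89, 2.4), (90, 2.9), (91, 2.4), (92, 3.3), (93, 9.3), (94, 16.7)]
handle (np.float64(90.5752102401672), 727, array([ 0.36641975, -0.23436417])) 112.6917h.py:49: RuntimeWarning: Mean of empty slice.
  p=P[m][:,:2]; u,s,v=np.linalg.svd(p-p.mean(0),full_matrices=False); d=v[0]*np.sign(v[0]@(p.mean(0)-AX[:2]))
  ret = um.true_divide(
Traceback (most recent call last):
  File "h.py", line 49, in handle_angle
    p=P[m][:,:2]; u,s,v=np.linalg.svd(p-p.mean(0),full_matrices=False); d=v[0]*np.sign(v[0]@(p.mean(0)-AX[:2]))
                                                                          ~^^^
IndexError: index 0 is out of bounds for axis 0 with size 0
```

```bash
python3 - <<'E'
from h import *
cv2.imwrite('pics/j10.png',cv2.resize(np.hstack([cv2.imread('pics/w10.png'),cv2.imread('pics/s10.png')]),(800,300)))
E
```

```text
(no output)
```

View pics/j10.png

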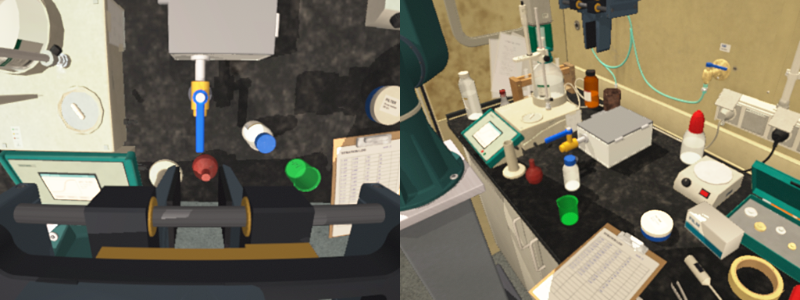

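The handle is in line with the pipe, from (200,97) to (200,150) in the wrist half, the lid is closed, the bottle stands upright and the robot is clear. Handing in.

```bash
python3 -c "
from h import *
env.hand_in(); print(read_time_s())"
```

```text
the job is handed in; nothing more can be done
the job is handed in; nothing more can be done
```

The whole job was done in the order asked and handed in after about 113 s of robot time.

**Steps:** I shut the cock to its stop and stood the bottle on the worktop at about (0.335, −0.335). I then put all three clean beakers in the box, pushed the lid down slowly, and turned the cock to its open stop. The green look-alike was not touched.

**Last checks:**
- **Cock:** it measured 0.2° when shut and 90.6° when reopened, with the force rising at both stops.
- **Beakers:** all three rims stood level inside the box before the lid closed (highest readings 66–67 mm, expected 63 mm).
- **Lid:** it lies flat and level at about 92 mm, against 90.5 mm expected; the cameras read about 1 mm high.
- **Bottle:** it stands upright in the last picture.

**What disagreed or went wrong:**
- **Fingertip position:** the text puts the tips 22 mm ahead of the TCP, but depth and touch both put them about 7 mm behind it. My first pass at the cock therefore went over the handle without moving it. I corrected for the offset after that.
- **Force at the shut stop:** the wrist force briefly read about 50 N there, through the fingers. That is under the 120 N wrist limit.
- **Knocked beaker:** one beaker was pushed about 45 mm aside during the run. I found it again before gripping it.
- **Top camera check:** the final cock check from the top camera failed because the camera saw none of the handle. The open reading rests on the wrist camera and the force at the stop.
- **Low forces:** the readings while lowering the lid and during most of the reopening turn were below what the stated stiffness implies (about 1 N at most, against 1.4 N and 3.4 N). The pictures still showed both fully moved.

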